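Sort two hose clamps by whether the ratchet holds

TASK

One of the two orange-handled hose clamps has a worn ratchet and no longer locks. Try them where they lie on the bench, by squeezing the handles fully together and letting go; then put the clamp that stays shut into either bay of the blue rack, still shut, handles down in the channel and its square hub on the bare plate just in front of the channel, and lay the one that springs open flat in the steel tray. Set them down rather than drop them, and leave the other things where they are.

Things in the scene. Friction and masses are not known exactly. Their poses are not given: they have to be found in the camera images.
- clamp_1: ratcheting hose clamp, plier-shaped, lying flat; twin of the other, either may be the one worn. Origin: underside of hub on the pivot axis; z up, x from handles to jaws. Dark hub block, part of the fixed half, 30 x 30 mm, flat sides, 20 mm high; carry by its y sides. Shut: x = -99 (handle ends) to +45 mm (jaws); orange handles y = -17 to 17 mm over x = -40 to -99, 14 mm high. -y handle fixed, +y handle turns. 0.18 kg
- clamp_2: ratcheting hose clamp, plier-shaped, lying flat; twin of the other, either may be the one worn. Origin: underside of hub on the pivot axis; z up, x from handles to jaws. Dark hub block, part of the fixed half, 30 x 30 mm, flat sides, 20 mm high; carry by its y sides. Shut: x = -99 (handle ends) to +45 mm (jaws); orange handles y = -17 to 17 mm over x = -40 to -99, 14 mm high. -y handle fixed, +y handle turns. 0.18 kg
- clamp_1_arm (a joint): opening of clamp_1, rad: 0 = shut, 0.35 = fully open (start). The +y handle turns outwards by it, so the tool's middle line is turned from body x by minus half of it (clockwise from above). Squeezed from both sides 62 mm from the pivot (55 mm wide there when open), it shuts with about 5 N. A sound ratchet stays at 0 when let go; a worn one springs fully open
- clamp_2_arm (a joint): opening of clamp_2, rad: 0 = shut, 0.35 = fully open (start). The +y handle turns outwards by it, so the tool's middle line is turned from body x by minus half of it (clockwise from above). Squeezed from both sides 62 mm from the pivot (55 mm wide there when open), it shuts with about 5 N. A sound ratchet stays at 0 when let go; a worn one springs fully open
- rack: fixed rack: aluminium plate 170 x 130 mm, 6 mm thick; blue walls up to 31 mm above the bench form two channels (bays), each 46 mm wide, 74 mm long, closed at the -x end, open at the +x end; the +x half of the plate is bare. Origin: centre of underside, x along the channels to the open end. Room for fingers beside a stored clamp's hub, none beside its handles
- bay_1 (a point): place of the hub for the +y bay, on the plate's top (6 mm above the bench), axes as the rack's: a stored clamp has its origin here and its x along the rack's x; the channel's walls run from 38 to 112 mm behind this point (-x)
- bay_2 (a point): the same for the other bay, 54 mm further to the rack's -y
- tray: fixed shallow white steel tray, 174 x 249 mm over the rim, flat floor inside about 136 x 210 mm (x by y), 2 mm above the bench, rim 36 mm high. Origin: centre of underside, long side along y
- spanner: steel spanner, 162 x 26 x 7 mm, bystander; origin at the centre of its underside
- screwdriver_y: screwdriver with yellow handle, 167 mm long, bystander; origin at the centre of its underside
- screwdriver_r: screwdriver with red handle, 137 mm long, bystander; origin at the centre of its underside
- brass_adapter: small brass-coloured adapter standing upright, 19 mm across, 30 mm high, bystander; origin at the centre of its underside
- clip: black plastic rail clip, 27 x 62 x 18 mm, bystander; origin at the centre of its underside
- pot: white pot with a blue lid, 58 mm across, 73 mm high, bystander; origin at the centre of its underside
Things that resemble listed ones, but are neither listed nor needed, are in the scene too. Leave any purple look-alike of the clamp_2 alone.

How it is judged:
By the outcome, as a careful person would: the job done as asked, in the order asked, and still so for the second after the job is handed in, with the robot touching nothing.
It also fails if it takes over 64 s, if anything falls off the work surface, if the arm or the gripper's body presses on something with over 40 N, if the wrist force passes 120 N, or if a joint passes its speed limit or range.

ROBOT

A 6-joint arm with a two-finger parallel gripper is mounted at the origin on a cart in front of the work surface, level with it; the furniture and walls round the work are solid. World frame = base frame: x ahead of the robot, y to its left, z up, the work surface at z = 0. Lengths are in m, angles in rad, forces in N, time in s.
With the tool pointing down it reaches from about 0.3 to 1 m from the base axis. Payload 5.1 kg.
Tool frame: the origin (TCP) lies at the very end of the fingers, on their centre line; the grasp point (between the pads) lies 19 mm behind it; z points along the fingers, y is the line along which they close (so a half turn about z gives the same grasp; the last joint's range is limited). The gripper opens to 95 mm and grips with 3 to 60 N. Pads are 20 mm wide; open, the fingers measure 119 mm over their backs; the gripper's body (75 mm by 180 mm) begins 59 mm behind the grasp point.
Start: joints at [-1.192, 0.124, 1.65, -0, 1.367, -0.083], TCP at [0.29, -0.582, 0.215] pointing down, gripper open.
Joint ranges: [-2.61, 2.61], [-1.02, 2.33], [0.03, 2.71], [-1.35, 4.49], [0.32, 2.68], [-2.91, 2.91]. Speed limits (rad/s): [2.57, 2.57, 3.14, 3.14, 3.14, 3.14].

INTERFACE

Orientations are given as a rotation vector (axis times angle).
In Python, from plant import bot gives the robot as it stands. The module is installed in compiled form; this text tells all that it offers.
- The arm moves only by the tool drive_tool, never from a script. Its argument "moves" is one flat list of numbers, 7 for each row, row after row: the shift along the tool's x, y, z in mm, then the turn, a rotation vector about the tool's x, y, z in rad, then the closure, from 0 (fully open) to 1 (shut). In form: [tx, ty, tz, ax, ay, az, hand, tx, ty, tz, ax, ay, az, hand, ...]. A call has 1 to 8 rows; each row is the pose to reach, as a shift and turn from the pose commanded when the call began, along the tool's axes at that moment; what a row does not reach only later rows make up. A row lasts 1/10 s, in which the tool goes at most 50 mm and 8.59 degrees, less where a joint would pass 70% of its speed; a pose out of reach is approached as far as the arm can. A call with a gripper value outside its range is refused whole. The fingers move at their own pace and stop on an object; "newtons" is the grip in N (left out, the last holds). Time passes only in rows, so rows that repeat a pose let the fingers close. It gives the time, the measured TCP pose, the force and the opening at its end, in the units of the state.
- bot.get_state(): the state, without advancing time (a new reading comes with each control period).
- bot.capture(name): name is "side" or "top" or "wrist"; returns a dict with "color" (480x640x3 uint8, red, green, blue), "fx", "fy", "cx", "cy" (pixels), "k1" (the pictures are not rectified: a ray, as slopes to the right and down, at radius r is drawn at 1 + k1 r^2 times it, then the intrinsics apply), "R" (3x3) and "t" (3): a world point X has camera coordinates R X + t. Camera axes: x right, y down, z forward; pixel columns grow to the right and rows downward; lengths in m; the calibration is good to about 2 mm. A picture is of the moment at which its call begins. There is no depth.
- bot.finish_job(): hands the job in, once; it reports no verdict.
The state is a dict: "time_s": time; "qpos": joint angles; "qd": joint speeds; "joint_torque": joint torques, N m; "position": TCP position; "orientation": TCP orientation; "wrist_force": force on the tool from outside, world axes, zero at the start; "moment": the same for the moment, N m; "gripper_width": finger opening in m.
Only numpy, scipy, OpenCV 4.12 (cv2) and the standard library are available. Lean on these libraries where they do the work, as an engineer would, in place of code of your own. Each camera call takes 0.05 s, during which the arm holds its last target. There are 200 camera calls.

## Working session

There is one attempt and no reset: what is moved stays moved. The work goes in short steps, Python scripts to look and compute and a tool call to move; the robot and the scene stay as the last step left them, time stands still between calls to the robot, and variables do not carry over. Pictures are saved under pics/ and viewed, on a budget of 10 in all, crops included, one or two more only if the job needs it, and the job is handed in when it is done.

Besides the shell and the picture viewer there is one more tool, called after "Emit:" as a command line: name --argument value ..., lists and objects as JSON in quotes. drive_tool: Moves the arm, as the interface text tells. Its arguments: {"type":"object","properties":{"moves":{"type":"array"},"newtons":{"type":"number"}},"required":["moves"]}

```bash
mkdir -p pics; cat > h.py <<'E'
import numpy as np, cv2
from plant import bot
from scipy.spatial.transform import Rotation as Ro
def snap(n,f):
    c=bot.capture(n); np.savez('pics/'+f+'.npz',**c); cv2.imwrite('pics/'+f+'.png',c['color'][:,:,::-1]); return c
def load(f): return dict(np.load('pics/'+f+'.npz'))
def p2w(c,u,v,z):
    xd=np.array([(u-c['cx'])/c['fx'],(v-c['cy'])/c['fy']]); x=xd.copy()
    for _ in range(20): x=xd/(1+c['k1']*(x@x))
    d=c['R'].T@np.array([x[0],x[1],1]); o=-c['R'].T@c['t']
    return o+d*(z-o[2])/d[2]
def w2p(c,X):
    p=c['R']@np.array(X)+c['t']; x=p[:2]/p[2]; x=x*(1+c['k1']*(x@x))
    return x[0]*c['fx']+c['cx'],x[1]*c['fy']+c['cy']
E
python3 - <<'E'
from h import *
for n in('top','side'):
    c=snap(n,n+'0'); print(n,c['fx'],-c['R'].T@c['t'],c['R'])
print(bot.get_state())
E
```

```text
top 495.4017807614621 [ 0.42181887 -0.1295355   1.30613083] [[ 0.00581824 -0.99967041 -0.0250042 ]
 [-0.99167102 -0.00255079 -0.12877143]
 [ 0.12866521  0.02554517 -0.99135902]]
side 436.92739079296626 [-0.58653146  0.12537731  0.58710038] [[-0.16256642 -0.98665148  0.00954013]
 [-0.4051825   0.05793806 -0.91239812]
 [ 0.89966622 -0.15219079 -0.4091927 ]]
{'time_s': 0.1, 'qpos': array([-1.19161465e+00,  1.24432600e-01,  1.65153759e+00, -2.23595975e-05,
        1.36750283e+00, -8.25949006e-02]), 'qd': array([-0.00026634, -0.0015969 , -0.0024809 ,  0.00060019,  0.00230581,
        0.0001811 ]), 'joint_torque': array([-3.73803523e-04, -4.18882906e+01, -3.61096358e+01,  7.75584555e-02,
        4.61466657e-02, -7.68567384e-05]), 'position': array([ 0.28935487, -0.58139059,  0.2135146 ]), 'orientation': array([-3.05641689e+00, -7.18511457e-01,  4.70144756e-04]), 'wrist_force': array([-0.31715001, -0.12317033, -0.11870849]), 'moment': array([ 0.06917364,  0.01550424, -0.04242411]), 'gripper_width': 0.09485460493944374}
```

View pics/top0.png

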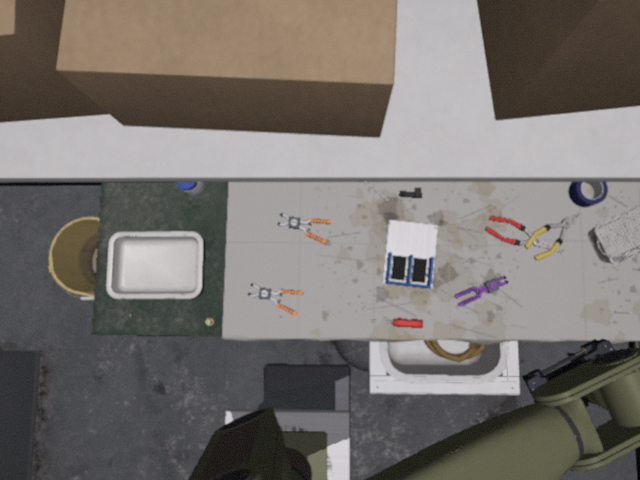

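The top view shows two orange-handled clamps with hubs near (293,222) and (264,293), the rack near (411,253) and the tray near (155,264). The purple look-alike is at (480,290), with red pliers at (505,230) and yellow ones at (545,240). Only the two orange ones fit the description, so I'll enlarge those and the rack to confirm.

```bash
python3 - <<'E'
from h import *
i=cv2.imread('pics/top0.png')
r=lambda x0,y0,w,h:cv2.resize(i[y0:y0+h,x0:x0+w],None,fx=5,fy=5,interpolation=cv2.INTER_CUBIC)
a=r(242,205,94,112); b=r(376,212,66,112)
cv2.imwrite('pics/crop1.png',np.hstack([a,b])); print(a.shape,b.shape)
E
```

```text
(560, 470, 3) (560, 330, 3)
```

View pics/crop1.png

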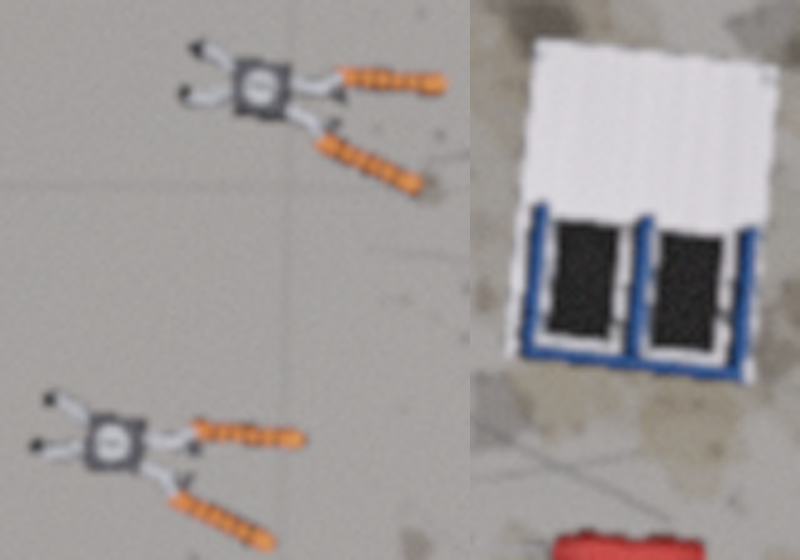

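Both orange clamps are open, handles to image right (world −y), and the lower (+y body) handle is the one that turns. Hubs are at (294.4,222.6) and (264.8,293.6). The rack's bare plate is at the top, with its channels toward the robot.

```bash
cat >> h.py <<'E'
def tgt(xyz,yaw):
    """tool pointing down, tool x at heading yaw (world); tool y = heading yaw-90. prints shift/turn from present pose"""
    s=bot.get_state(); R0=Ro.from_rotvec(s['orientation'])
    R1=Ro.from_matrix(np.array([[np.cos(yaw),np.sin(yaw),0],[np.sin(yaw),-np.cos(yaw),0],[0,0,-1]]))
    d=R0.inv().apply(np.array(xyz)-s['position'])*1000
    print('shift',d.round(1),'turn',(R0.inv()*R1).as_rotvec().round(3),'t',round(s['time_s'],2),'w',round(s['gripper_width'],4))
E
python3 - <<'E'
from h import *
c=load('top0')
f=lambda X,Y,z:p2w(c,242+X/5,205+Y/5,z)
g=lambda X,Y,z:p2w(c,376+(X-470)/5,212+Y/5,z)
for n,h,hf in(('A',(262,88),(442,83)),('B',(114,443),(302,438))):
    print(n,f(*h,.02).round(4),f(*hf,.012).round(4))
P=[g(*q,.006) for q in((537,38),(778,70),(750,382),(510,357))]
print(np.round(P,4),np.mean(P,0)); e=P[0]-P[3]; print(np.degrees(np.arctan2(e[1],e[0]))); e=P[1]-P[2]; print(np.degrees(np.arctan2(e[1],e[0])))
for q in((107,230),(204,232),(203,300),(106,298)): print('tray',p2w(c,*q,.036).round(3))
s=bot.get_state(); R0=Ro.from_rotvec(s['orientation']).as_matrix(); print('toolaxes',R0.round(3))
w=bot.capture('wrist'); print('wristcam in tool',R0.T@(-w['R'].T@w['t']-s['position']),(w['R']@R0).round(3),w['fx'])
E
```

```text
A [ 0.6321 -0.0155  0.02  ] [ 0.6362 -0.1102  0.012 ]
B [0.4457 0.0588 0.02  ] [ 0.449  -0.0382  0.012 ]
[[ 0.6429 -0.2666  0.006 ]
 [ 0.6259 -0.3935  0.006 ]
 [ 0.4617 -0.3752  0.006 ]
 [ 0.4741 -0.2507  0.006 ]] [ 0.55112673 -0.32151178  0.006     ]
-5.374420427330083
-6.357186987531995
tray [0.609 0.476 0.036]
tray [0.604 0.219 0.036]
tray [0.428 0.215 0.036]
tray [0.432 0.468 0.036]
toolaxes [[ 0.895  0.446 -0.001]
 [ 0.446 -0.895  0.002]
 [ 0.    -0.002 -1.   ]]
wristcam in tool [ 7.95021073e-02  7.27591393e-05 -1.69401161e-01] [[ 0.001  1.     0.   ]
 [-0.96   0.001 -0.28 ]
 [-0.28   0.     0.96 ]] 369.63326685642994
```

```bash
python3 - <<'E'
from h import *
tgt((.617,-.0756,.14),np.radians(75.8))
E
```

```text
shift [ 518.7 -306.8   74.2] turn [-0.001 -0.001 -0.861] t 0.15 w 0.0949
```

Emit:
drive_tool --moves '[519,-307,30,0,0,-0.861,0,519,-307,30,0,0,-0.861,0,519,-307,30,0,0,-0.861,0,519,-307,30,0,0,-0.861,0,519,-307,74,0,0,-0.861,0,519,-307,74,0,0,-0.861,0,519,-307,74,0,0,-0.861,0,519,-307,74,0,0,-0.861,0]'

```text
time_s: 0.95
position: [0.5062, -0.2466, 0.1729]
orientation: [2.479, 1.929, -0.0]
wrist_force: [0.2, -0.1, 0.2]
gripper_width: 0.0952
```

```bash
python3 - <<'E'
from h import *
tgt((.617,-.0756,.14),np.radians(75.8))
E
```

```text
shift [192.9  65.5  32.9] turn [ 0.  0. -0.] t 0.95 w 0.0952
```

Emit:
drive_tool --moves '[193,65,33,0,0,0,0,193,65,33,0,0,0,0,193,65,33,0,0,0,0,193,65,33,0,0,0,0,193,65,33,0,0,0,0,193,65,33,0,0,0,0]'

```text
time_s: 1.55
position: [0.6159, -0.076, 0.1394]
orientation: [-2.476, -1.932, 0.002]
wrist_force: [-0.6, -0.1, 0.1]
gripper_width: 0.0951
```

```bash
python3 - <<'E'
from h import *
tgt((.617,-.0756,.14),np.radians(75.8))
c=snap('wrist','w1')
cv2.imwrite('pics/w1v.png',c['color'][:,:,::-1])
print('pred hub',w2p(c,(.6321,-.0155,.02)))
E
```

```text
shift [ 0.6  1.  -0.7] turn [-0.002  0.     0.003] t 1.55 w 0.0951
pred hub (np.float64(316.53783161319467), np.float64(155.98882897305896))
```

View pics/w1.png

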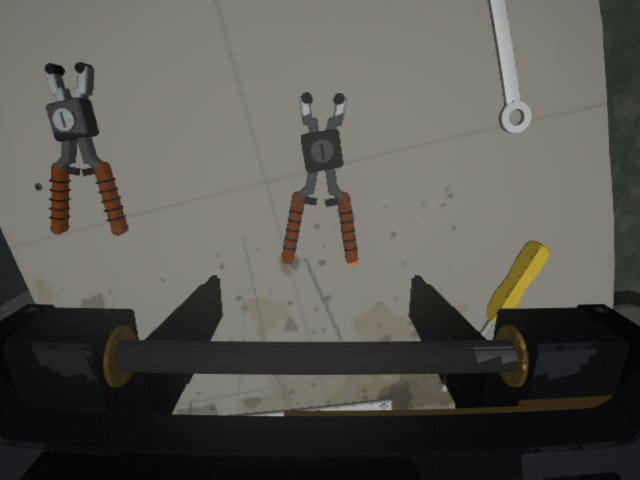

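The wrist view shows clamp A: hub centre (322,150), handle ends (288,262) and (352,262), jaws (306,98) and (340,98). Clamp B's hub is at (72,117). The yellow screwdriver (520,280) and the spanner (515,115) are off to the right.

```bash
python3 - <<'E'
from h import *
c=load('w1')
for n,q,z in(('hubA',(322,150),.02),('hA1',(288,260),.008),('hA2',(352,260),.008),('hA1 62',(292,222),.012),('hA2 62',(348,222),.012),('hubB',(70,117),.02),('hB1',(59,230),.008),('hB2',(121,230),.008),('scr',(488,305),.01),('scr2',(540,245),.01),('span',(515,118),.005),('hubA corners',(303,132),.02),('',(340,129),.02),('',(343,170),.02),('',(304,172),.02)):
    print(n,p2w(c,*q,z).round(4))
E
```

```text
hubA [ 0.6372 -0.0121  0.02  ]
hA1 [ 0.5869 -0.0953  0.008 ]
hA2 [ 0.6404 -0.1087  0.008 ]
hA1 62 [ 0.5995 -0.0629  0.012 ]
hA2 62 [ 0.6443 -0.074   0.012 ]
hubB [0.4548 0.0617 0.02  ]
hB1 [ 0.3987 -0.0206  0.008 ]
hB2 [ 0.4542 -0.0346  0.008 ]
scr [ 0.751  -0.1801  0.01  ]
scr2 [ 0.8026 -0.1346  0.01  ]
span [ 0.7941 -0.0242  0.005 ]
hubA corners [0.6265 0.0043 0.02  ]
 [ 6.541e-01 -3.000e-04  2.000e-02]
 [ 0.6494 -0.0308  0.02  ]
 [ 0.6197 -0.025   0.02  ]
```

Emit:
drive_tool --moves '[3,3,80,0,0,0,0,3,3,130,0,0,0,0,3,3,133,0,0,0,0,3,3,133,0,0,0,0,3,3,133,0,0,0,0]' --newtons 15

```text
time_s: 2.1
position: [0.6194, -0.0766, 0.0083]
orientation: [-2.481, -1.927, 0.0]
wrist_force: [0.4, -0.2, 0.0]
gripper_width: 0.0951
```

Emit:
drive_tool --moves '[0,0,0,0,0,0,1,0,0,0,0,0,0,1,0,0,0,0,0,0,1,0,0,0,0,0,0,1,0,0,0,0,0,0,1,0,0,0,0,0,0,1,0,0,0,0,0,0,1,0,0,0,0,0,0,1]' --newtons 15

```text
time_s: 2.9
position: [0.62, -0.0754, 0.0077]
orientation: [2.478, 1.929, 0.001]
wrist_force: [0.5, -0.7, 0.8]
gripper_width: 0.0371
```

Emit:
drive_tool --moves '[0,0,0,0,0,0,1,0,0,0,0,0,0,1,0,0,0,0,0,0,1,0,0,0,0,0,0,1]' --newtons 20

```text
time_s: 3.3
position: [0.6201, -0.0753, 0.0077]
orientation: [2.479, 1.929, 0.001]
wrist_force: [0.4, -0.9, 3.2]
gripper_width: 0.0337
```

Emit:
drive_tool --moves '[0,0,0,0,0,0,1,0,0,0,0,0,0,1,0,0,0,0,0,0,1]' --newtons 30

```text
time_s: 3.6
position: [0.6201, -0.0753, 0.0077]
orientation: [2.479, 1.929, 0.001]
wrist_force: [1.9, -0.9, 3.5]
gripper_width: 0.033
```

Emit:
drive_tool --moves '[0,0,0,0,0,0,0,0,0,0,0,0,0,0,0,0,0,0,0,0,0,0,0,0,0,0,0,0,0,0,0,0,0,0,0,0,0,0,0,0,0,0,0,0,0,0,0,0,0,0,0,0,0,0,0,0]'

```text
time_s: 4.4
position: [0.6196, -0.0752, 0.0074]
orientation: [-2.479, -1.93, -0.0]
wrist_force: [0.7, 0.2, -0.3]
gripper_width: 0.0911
```

Emit:
drive_tool --moves '[0,0,-50,0,0,0,0,0,0,-100,0,0,0,0,0,0,-132,0,0,0,0,0,0,-132,0,0,0,0]'

```text
time_s: 4.8
position: [0.6237, -0.076, 0.1469]
orientation: [2.472, 1.924, 0.013]
wrist_force: [0.3, -0.2, -0.1]
gripper_width: 0.0947
```

```bash
python3 - <<'E'
from h import *
c=snap('wrist','w2')
tgt((.432,-.006,.14),np.radians(75.4))
E
```

```text
shift [  20.9 -201.1    1.9] turn [ 0.007 -0.     0.007] t 4.85 w 0.095
```

View pics/w2.png

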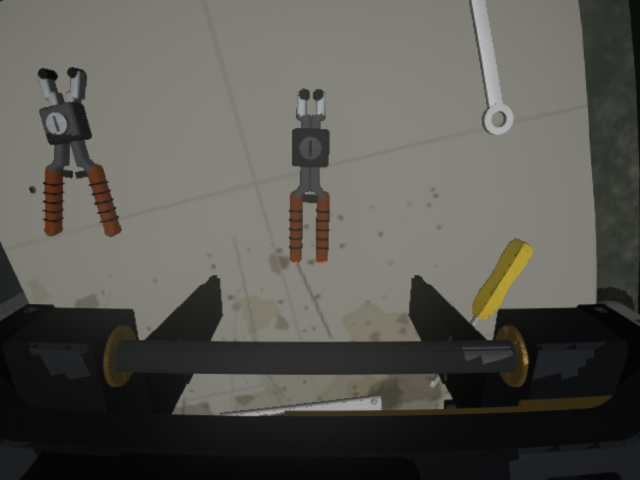

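Clamp A, at (311,147), stayed shut after letting go, so its ratchet is sound. Clamp B, with its hub at (66,124), is next.

Emit:
drive_tool --moves '[27,-200,5,0,0,0,0,27,-200,5,0,0,0,0,27,-200,5,0,0,0,0,27,-200,5,0,0,0,0,27,-200,5,0,0,0,0,27,-200,5,0,0,0,0,27,-200,5,0,0,0,0]'

```text
time_s: 5.55
position: [0.4331, -0.0002, 0.1342]
orientation: [2.479, 1.929, 0.0]
wrist_force: [-0.1, -0.7, -0.1]
gripper_width: 0.095
```

```bash
python3 - <<'E'
from h import *
c=load('w2')
hA=p2w(c,311,147,.02); t=p2w(c,309,252,.014); e=hA-t; print('A',hA,np.degrees(np.arctan2(e[1],e[0])))
c=snap('wrist','w3')
h=np.array([.450,.060,.02])
print('pred hub',w2p(c,h), 'handles', w2p(c,h+np.array([-.0156-.022,-.06+.006,-.008])))
tgt((.4344,0,.006),np.radians(75.4))
E
```

```text
A [ 0.63918606 -0.00854107  0.02      ] 74.54380180964256
pred hub (np.float64(317.0259358873272), np.float64(156.57179696428864)) handles (np.float64(288.46015021580814), np.float64(232.84240162188777))
shift [  0.5   0.8 128.5] turn [0.    0.    0.006] t 5.6 w 0.0951
```

View pics/w3.png

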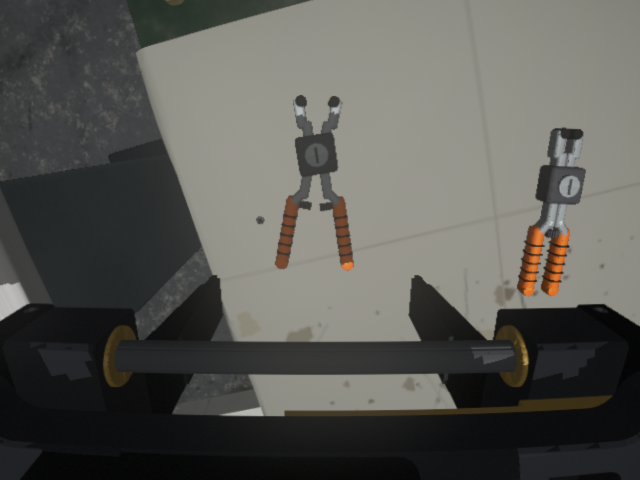

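B's hub is at (317,154), within 3 px of the prediction, and its handles are centred under the fingers. I'll descend and squeeze.

Emit:
drive_tool --moves '[1,1,50,0,0,0,0,1,1,100,0,0,0,0,1,1,127,0,0,0,0,1,1,127,0,0,0,0,1,1,127,0,0,0,1,1,1,127,0,0,0,1,1,1,127,0,0,0,1,1,1,127,0,0,0,1]' --newtons 15

```text
time_s: 6.4
position: [0.4348, 0.0007, 0.0088]
orientation: [2.478, 1.928, 0.003]
wrist_force: [-0.6, -0.7, -0.7]
gripper_width: 0.0687
```

Emit:
drive_tool --moves '[0,0,0,0,0,0,1,0,0,0,0,0,0,1,0,0,0,0,0,0,1,0,0,0,0,0,0,1,0,0,0,0,0,0,1,0,0,0,0,0,0,1,0,0,0,0,0,0,1,0,0,0,0,0,0,1]' --newtons 20

```text
time_s: 7.2
position: [0.4343, 0.0006, 0.008]
orientation: [2.478, 1.929, 0.001]
wrist_force: [-0.1, -0.6, 5.1]
gripper_width: 0.0321
```

Emit:
drive_tool --moves '[0,0,0,0,0,0,1,0,0,0,0,0,0,1,0,0,0,0,0,0,1]' --newtons 30

```text
time_s: 7.5
position: [0.4343, 0.0006, 0.008]
orientation: [2.478, 1.929, 0.001]
wrist_force: [-0.8, -1.8, 5.9]
gripper_width: 0.0319
```

Emit:
drive_tool --moves '[0,0,0,0,0,0,0,0,0,0,0,0,0,0,0,0,0,0,0,0,0,0,0,0,0,0,0,0,0,0,0,0,0,0,0,0,0,0,0,0,0,0,0,0,0,0,0,0,0,0,0,0,0,0,0,0]'

```text
time_s: 8.3
position: [0.4336, 0.0008, 0.0073]
orientation: [-2.479, -1.93, 0.0]
wrist_force: [-0.1, 0.2, -0.4]
gripper_width: 0.0902
```

Emit:
drive_tool --moves '[0,0,-50,0,0,0,0,0,0,-100,0,0,0,0,0,0,-127,0,0,0,0,0,0,-127,0,0,0,0,0,0,-127,0,0,0,0]'

```text
time_s: 8.8
position: [0.4338, 0.0008, 0.1347]
orientation: [2.478, 1.929, 0.001]
wrist_force: [-1.0, -0.1, -0.6]
gripper_width: 0.0951
```

```bash
python3 - <<'E'
from h import *
c=snap('wrist','w4')
tgt((.636,-.011,.14),np.radians(75.4))
E
```

```text
shift [ 38.3 199.8  -7. ] turn [-0.002  0.     0.007] t 8.85 w 0.0948
```

View pics/w4.png

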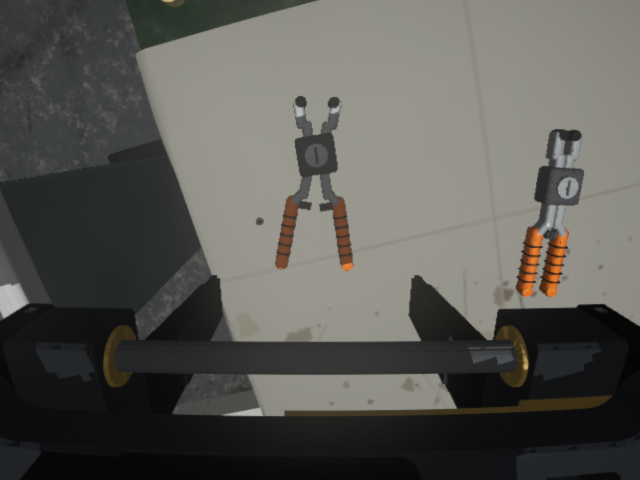

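Clamp B, hub (317,154), sprang open again and is the worn one. A, hub (559,186), is still shut. I'll hover over A's hub.

Emit:
drive_tool --moves '[38,200,-6,0,0,0,0,38,200,-6,0,0,0,0,38,200,-6,0,0,0,0,38,200,-6,0,0,0,0,38,200,-6,0,0,0,0,38,200,-6,0,0,0,0,38,200,-6,0,0,0,0]'

```text
time_s: 9.55
position: [0.6349, -0.0112, 0.1384]
orientation: [-2.477, -1.928, 0.004]
wrist_force: [-0.3, -0.1, 0.7]
gripper_width: 0.0955
```

```bash
python3 - <<'E'
from h import *
c=snap('wrist','w5')
s=bot.get_state(); print(s['position'])
print('pred hub',w2p(c,(.636,-.011,.02)),w2p(c,(.636,-.011,.14)))
tgt((.636,-.011,.008),np.radians(75.4))
E
```

```text
[ 0.63498368 -0.01124139  0.13920097]
pred hub (np.float64(316.6820727726947), np.float64(234.5104782913379)) (np.float64(316.567493502024), np.float64(298.4646381507001))
shift [  0.5   1.2 131.2] turn [-0.002  0.     0.007] t 9.6 w 0.0953
```

View pics/w5.png

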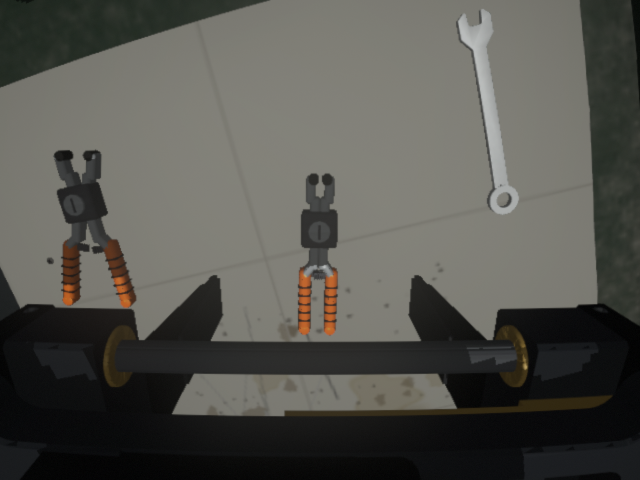

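A's pivot screw is at (319,232), within 3 px of the prediction, and it is shut and aligned with the tool. Descend and grip the hub.

Emit:
drive_tool --moves '[2,2,50,0,0,0,0,2,2,100,0,0,0,0,2,2,133,0,0,0,0,2,2,133,0,0,0,0,2,2,133,0,0,0,1,2,2,133,0,0,0,1,2,2,133,0,0,0,1,2,2,133,0,0,0,1]' --newtons 40

```text
time_s: 10.4
position: [0.64, -0.0101, 0.0091]
orientation: [2.478, 1.929, 0.003]
wrist_force: [-0.3, 0.2, -0.0]
gripper_width: 0.0683
```

Emit:
drive_tool --moves '[0,0,0,0,0,0,1,0,0,0,0,0,0,1,0,0,0,0,0,0,1,0,0,0,0,0,0,1,0,0,0,0,0,0,1,0,0,0,0,0,0,1]'

```text
time_s: 11.0
position: [0.6389, -0.0099, 0.0072]
orientation: [-2.479, -1.929, 0.001]
wrist_force: [-0.6, -0.2, 0.4]
gripper_width: 0.0295
```

Emit:
drive_tool --moves '[0,0,-20,0,0,0,1,0,0,-60,0,0,0,1,0,0,-100,0,0,0,1,0,0,-130,0,0,0,1,0,0,-130,0,0,0,1]'

```text
time_s: 11.5
position: [0.6426, -0.0103, 0.1432]
orientation: [2.474, 1.925, 0.012]
wrist_force: [0.9, 0.5, -1.4]
gripper_width: 0.0299
```

```bash
python3 - <<'E'
from h import *
for a in (-5.9,84,174,-96): tgt((.52,-.32,.15),np.radians(a))
print(bot.get_state()['qpos'])
E
```

```text
shift [-330.3  -42.8   -7.7] turn [ 0.007 -0.009  1.426] t 11.5 w 0.0299
shift [-330.3  -42.8   -7.7] turn [ 0.01  -0.001 -0.143] t 11.5 w 0.0299
shift [-330.3  -42.8   -7.7] turn [ 0.009  0.008 -1.714] t 11.5 w 0.0299
shift [-330.3  -42.8   -7.7] turn [-1.000e-03 -1.500e-02  2.998e+00] t 11.5 w 0.0299
[-9.95562636e-02  1.54353678e-01  1.73949824e+00  4.45817263e-05
  1.23746465e+00  1.48465403e-01]
```

Emit:
drive_tool --moves '[-341,-119,-17,0,0,1.42,1,-341,-119,-17,0,0,1.42,1,-341,-119,-17,0,0,1.42,1,-341,-119,-17,0,0,1.42,1,-341,-119,-17,0,0,1.42,1,-341,-119,-17,0,0,1.42,1,-341,-119,-17,0,0,1.42,1,-341,-119,-17,0,0,1.42,1]'

```text
time_s: 12.3
position: [0.4368, -0.3141, 0.1522]
orientation: [-3.136, -0.176, 0.005]
wrist_force: [1.1, 0.2, -2.7]
gripper_width: 0.03
```

```bash
python3 - <<'E'
from h import *
tgt((.4416,-.3102,.16),np.radians(-5.9))
E
```

```text
shift [ 5.2 -3.3 -7.8] turn [-0.001  0.003  0.215] t 12.3 w 0.03
```

Emit:
drive_tool --moves '[3,-2,-3,0,0,0.2,1,3,-2,-3,0,0,0.215,1,3,-2,-3,0,0,0.215,1,3,-2,-3,0,0,0.215,1,3,-2,-3,0,0,0.215,1]'

```text
time_s: 12.8
position: [0.4425, -0.3085, 0.1562]
orientation: [-3.137, 0.143, 0.002]
wrist_force: [-1.0, -1.3, -1.7]
gripper_width: 0.0296
```

```bash
python3 - <<'E'
from h import *
c=snap('wrist','w6')
s=bot.get_state(); print(s['position'],s['orientation'],s['wrist_force'])
tgt((.4416,-.3102,.16),np.radians(-5.9))
E
```

```text
[ 0.44270303 -0.30862964  0.15659194] [-3.13766476e+00  1.43012372e-01  1.37783570e-03] [-0.53524116 -0.38871566 -2.39605844]
shift [-1.   1.7 -3.4] turn [-0.001  0.001  0.012] t 12.85 w 0.0299
```

View pics/w6.png

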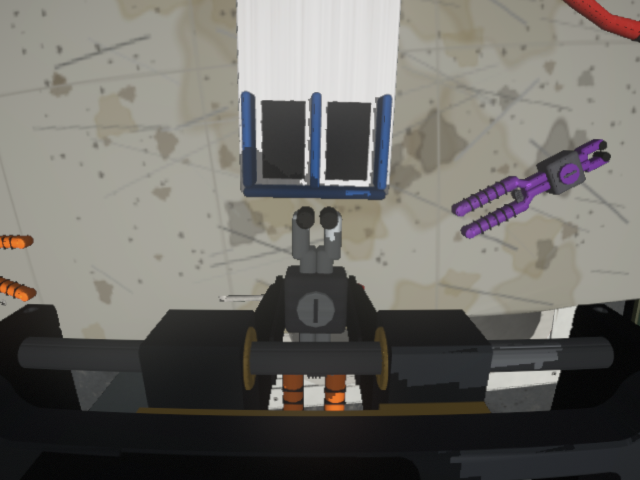

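The wrist view shows the held clamp with its pivot at (316,310) and jaw tips at (305,216) and (329,216). The rack's three wall fronts are at (247,94), (316,94) and (384,96), and its back wall runs along row 193.

```bash
python3 - <<'E'
from h import *
c=load('w6'); z=.031
L,M,Rr=[p2w(c,*q,z) for q in((247,94),(316,94),(384,96))]
bl,br=p2w(c,244,192,z),p2w(c,384,194,z)
print('walls',L,M,Rr,'back',bl,br,'pitch',np.linalg.norm(L-M),np.linalg.norm(M-Rr))
e=L-Rr; hd=np.arctan2(e[1],e[0])-np.pi/2; print('heading front',np.degrees(hd)); e=bl-br; print('heading back',np.degrees(np.arctan2(e[1],e[0]))-90)
print('depth',(M-(bl+br)/2))
P=p2w(c,316,310,.1695); print('pivot',P); J=p2w(c,317,211,.163); e=J-P; print('jaw',J,np.linalg.norm(e),np.degrees(np.arctan2(e[1],e[0])))
s=bot.get_state(); R0=Ro.from_rotvec(s['orientation']); print('pivot in tool',R0.inv().apply(P-s['position']))
g=load('top0'); q=lambda X,Y,z:p2w(g,376+(X-470)/5,212+Y/5,z)
print('top walls',q(541,207,z),q(647,218,z),q(750,232,z))
E
```

```text
walls [ 0.55526042 -0.26684099  0.031     ] [ 0.55030023 -0.318604    0.031     ] [ 0.54451995 -0.36958457  0.031     ] back [ 0.48160278 -0.25439814  0.031     ] [ 0.46987643 -0.36622742  0.031     ] pitch 0.05200011276904793 0.051307222396006505
heading front -5.967833003376417
heading back -5.986125595236615
depth [ 0.07456062 -0.00829121  0.        ]
pivot [ 0.44273969 -0.3087939   0.1695    ]
jaw [ 0.48818112 -0.31333314  0.163     ] 0.04612784315055272 -5.704479230463469
pivot in tool [ 3.97463439e-05  1.52118238e-04 -1.29082009e-02]
top walls [ 0.55026393 -0.2650672   0.031     ] [ 0.54474666 -0.31945729  0.031     ] [ 0.53769019 -0.37213053  0.031     ]
```

Emit:
drive_tool --moves '[40,-8,0,0,0,0.012,1,90,-16,0,0,0,0.012,1,130,-24,0,0,0,0.012,1,146,-26,0,0,0,0.012,1,146,-26,20,0,0,0.012,1,146,-26,60,0,0,0.012,1,146,-26,85,0,0,0.012,1,146,-26,85,0,0,0.012,1]'

```text
time_s: 13.65
position: [0.5874, -0.2942, 0.0665]
orientation: [-3.133, 0.162, 0.014]
wrist_force: [-0.5, 0.8, -3.1]
gripper_width: 0.0296
```

Emit:
drive_tool --moves '[0,0,0,0,0,0,1,0,0,0,0,0,0,1]'

```text
time_s: 13.85
position: [0.5921, -0.2974, 0.0748]
orientation: [3.136, -0.163, 0.005]
wrist_force: [0.8, -0.1, -1.9]
gripper_width: 0.0298
```

```bash
python3 - <<'E'
from h import *
c=snap('wrist','w7'); snap('side','s7')
tgt((.5908,-.2960,.0132),np.radians(-5.95)); print(bot.get_state()['wrist_force'])
h=np.radians(-5.95);ux=np.array([np.cos(h),np.sin(h),0]);uy=np.array([-ux[1],ux[0],0]);b=np.array([.5908,-.2960,.031])
for q in((-38,27),(-38,-27),(-38,-81)): print(w2p(c,b+q[0]/1e3*ux+q[1]/1e3*uy))
E
```

```text
shift [-1.7 -1.4 61.9] turn [ 0.002 -0.004 -0.   ] t 13.95 w 0.0296
[ 0.19136768  0.37619042 -2.51077879]
(np.float64(271.61385329580975), np.float64(325.11696767790306))
(np.float64(355.1120567687002), np.float64(325.1056506304698))
(np.float64(437.63513513765054), np.float64(324.45545845475635))
```

View pics/w7.png

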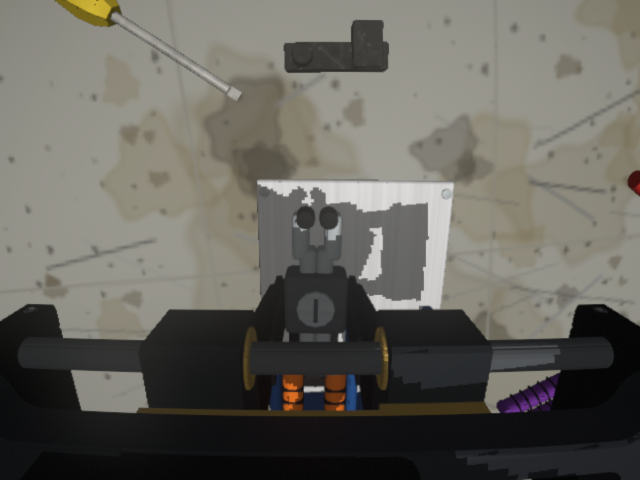

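The clamp is over the left bay, handles (292/335, 395) between the blue walls (~275 and ~357). The plate's front corners are at (258,181) and (453,182). One numeric check on those corners before I lower it.

```bash
python3 - <<'E'
from h import *
c=load('w7'); a,b=p2w(c,258,181,.006),p2w(c,453,182,.006); print(a,b,np.linalg.norm(a-b)); m=(a+b)/2; e=a-b; h=np.arctan2(e[1],e[0])-np.pi/2
ux=np.array([np.cos(h),np.sin(h),0]);uy=np.array([-ux[1],ux[0],0]); print(np.degrees(h),'bay1 y-line pt',m+.027*uy)
d=np.array([.5908,-.2960,.006])-m; print('bay in front-edge frame',d@ux,d@uy)
tgt((.5908,-.2960,.0132),np.radians(-5.95))
E
```

```text
[ 0.64581429 -0.26589272  0.006     ] [ 0.63245209 -0.39159964  0.006     ] 0.12641509755914704
-6.067556945536895 bay1 y-line pt [ 0.64198712 -0.30189743  0.006     ]
bay in front-edge frame -0.051523731393635475 0.027453865447714536
shift [-1.7 -1.4 61.9] turn [ 0.002 -0.004 -0.   ] t 13.95 w 0.0296
```

Emit:
drive_tool --moves '[-1.5,-1,15,0,0,0,1,-1.5,-1,30,0,0,0,1,-1.5,-1,45,0,0,0,1,-1.5,-1,50,0,0,0,1,-1.5,-1,52,0,0,0,1,-1.5,-1,52,0,0,0,1,-1.5,-1,52,0,0,0,1]'

```text
time_s: 14.65
position: [0.5898, -0.2957, 0.0209]
orientation: [3.137, -0.164, 0.002]
wrist_force: [-0.3, 0.1, -2.2]
gripper_width: 0.0298
```

```bash
python3 - <<'E'
from h import *
tgt((.5908,-.2960,.0132),np.radians(-5.95)); print(bot.get_state()['wrist_force'])
E
```

```text
shift [1.  0.2 7.7] turn [ 0.    -0.001 -0.   ] t 14.65 w 0.0298
[-0.3419832   0.14826187 -2.15160112]
```

Emit:
drive_tool --moves '[0.5,0,3,0,0,0,1,0.5,0,5,0,0,0,1,0.5,0,7,0,0,0,1,0.5,0,7,0,0,0,1,0.5,0,7,0,0,0,1]'

```text
time_s: 15.15
position: [0.5897, -0.2954, 0.0133]
orientation: [-3.137, 0.164, 0.0]
wrist_force: [-0.5, 0.6, -2.0]
gripper_width: 0.0297
```

```bash
python3 - <<'E'
from h import *
tgt((.5908,-.2960,.0132),np.radians(-5.95)); print(bot.get_state()['wrist_force'])
E
```

```text
shift [1.1 0.4 0.1] turn [-0.  0. -0.] t 15.15 w 0.0297
[-0.54567414  0.60623912 -1.95134322]
```

Emit:
drive_tool --moves '[0,0,0.7,0,0,0,1,0,0,1,0,0,0,1,0,0,1,0,0,0,1]'

```text
time_s: 15.45
position: [0.5898, -0.2955, 0.0132]
orientation: [-3.137, 0.164, 0.0]
wrist_force: [-2.6, 2.3, 5.0]
gripper_width: 0.0296
```

Emit:
drive_tool --moves '[0,0,0.7,0,0,0,1,0,0,1,0,0,0,1,0,0,1,0,0,0,1]'

```text
time_s: 15.75
position: [0.5898, -0.2955, 0.0132]
orientation: [-3.137, 0.163, 0.001]
wrist_force: [-5.5, 2.7, 10.2]
gripper_width: 0.0297
```

Emit:
drive_tool --moves '[0,0,-1.5,0,0,0,1,0,0,-1.5,0,0,0,0.4,0,0,-1.5,0,0,0,0.4,0,0,-1.5,0,0,0,0.4,0,0,-1.5,0,0,0,0.4,0,0,-1.5,0,0,0,0.4]'

```text
time_s: 16.35
position: [0.5898, -0.2955, 0.0127]
orientation: [3.137, -0.164, 0.0]
wrist_force: [0.3, 1.2, 0.3]
gripper_width: 0.0566
```

Emit:
drive_tool --moves '[0,0,-20,0,0,0,0.4,0,0,-60,0,0,0,0.4,0,0,-100,0,0,0,0.4,0,0,-140,0,0,0,0,0,0,-140,0,0,0,0,-80,0,-140,0,0,0,0,-100,0,-140,0,0,0,0,-100,0,-140,0,0,0,0]'

```text
time_s: 17.15
position: [0.4841, -0.2826, 0.1489]
orientation: [-3.133, 0.166, 0.012]
wrist_force: [0.1, 1.0, -0.1]
gripper_width: 0.0914
```

Emit:
drive_tool --moves '[0,0,0,0,0,0,0,0,0,0,0,0,0,0]'

```text
time_s: 17.35
position: [0.4914, -0.2856, 0.1535]
orientation: [3.137, -0.163, 0.003]
wrist_force: [0.4, 0.3, 0.5]
gripper_width: 0.0949
```

```bash
python3 - <<'E'
from h import *
c=snap('wrist','w8')
h=np.radians(-5.95);ux=np.array([np.cos(h),np.sin(h),0]);uy=np.array([-ux[1],ux[0],0])
print('expected hub',w2p(c,(.5898,-.2955,.026)),'tail',w2p(c,np.array([.5898,-.2955,.02])-.099*ux))
tgt((.4505,.062,.14),np.radians(85.4)); print(bot.get_state()['qpos'])
E
```

```text
expected hub (np.float64(314.90988566964546), np.float64(107.60160106014197)) tail (np.float64(314.8888569743446), np.float64(230.88907469457172))
shift [ -77.  -341.5   13.2] turn [ 2.000e-03 -1.000e-03 -1.594e+00] t 17.4 w 0.0952
[-6.20719741e-01 -9.82124968e-03  1.89481035e+00  1.51705872e-04
  1.25474639e+00  1.05387175e+00]
```

View pics/w8.png

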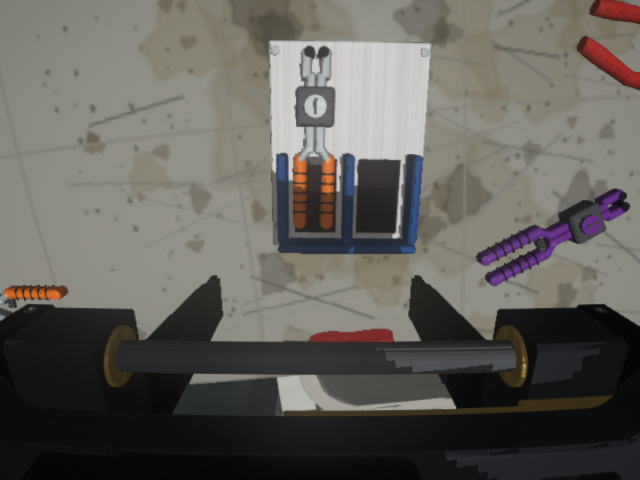

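The sound clamp sits shut in the left bay: hub screw (316,105) on the bare plate, handles centred between the walls at columns 282 and 348, about 1 px from the prediction. Now B: I'll compute its pose from w4.

```bash
python3 - <<'E'
from h import *
c=load('w8'); h=np.radians(-5.95);ux=np.array([np.cos(h),np.sin(h),0])
P=p2w(c,316,105,.026); print([(P-p2w(c,*q,.031))[:2]@ux[:2] for q in((282,155),(348,155),(414,156))])
c=load('w4'); P=p2w(c,317,155,.02); t=(p2w(c,281.5,262,.013)+p2w(c,347,262,.013))/2; e=P-t
print('B pivot',P,'mid heading',np.degrees(np.arctan2(e[1],e[0])))
a=[p2w(c,*q,.02) for q in((297,138),(333,134),(337,171),(299,174))]; print('hub ctr',np.mean(a,0),[np.degrees(np.arctan2(*(u-v)[1::-1])) for u,v in((a[0],a[3]),(a[1],a[2]))])
tgt((P[0],P[1],.14),np.radians(85.4))
E
```

```text
[np.float64(0.03730888281125692), np.float64(0.037289500737263885), np.float64(0.03772131623640852)]
B pivot [0.45107838 0.06205104 0.02      ] mid heading 74.43196718866314
hub ctr [0.4508141  0.06254724 0.02      ] [np.float64(78.408333019806), np.float64(82.85888114066884)]
shift [ -76.4 -341.6   13.2] turn [ 2.000e-03 -1.000e-03 -1.594e+00] t 17.4 w 0.0952
```

Emit:
drive_tool --moves '[-76,-341,13,0,0,-1.59,0,-76,-341,13,0,0,-1.59,0,-76,-341,13,0,0,-1.59,0,-76,-341,13,0,0,-1.59,0,-76,-341,13,0,0,-1.59,0,-76,-341,13,0,0,-1.59,0,-76,-341,13,0,0,-1.59,0,-76,-341,13,0,0,-1.59,0]'

```text
time_s: 18.2
position: [0.4505, 0.0674, 0.1405]
orientation: [-2.669, -1.656, -0.003]
wrist_force: [-0.8, -1.2, -0.5]
gripper_width: 0.0951
```

```bash
python3 - <<'E'
from h import *
tgt((.451,.062,.14),np.radians(85.2))
E
```

```text
shift [-4.6  2.9  0.5] turn [ 0.    -0.002 -0.377] t 18.2 w 0.0951
```

Emit:
drive_tool --moves '[0,0,0,0,0,-0.15,0,0,0,0,0,0,-0.3,0,0,0,0,0,0,-0.385,0,0,0,0,0,0,-0.385,0,0,0,0,0,0,-0.385,0]'

```text
time_s: 18.7
position: [0.4511, 0.0623, 0.1403]
orientation: [2.32, 2.117, 0.001]
wrist_force: [0.6, 0.2, -0.1]
gripper_width: 0.095
```

```bash
python3 - <<'E'
from h import *
c=snap('wrist','w9'); tgt((.451,.062,.0072),np.radians(85.2))
print(w2p(c,(.451,.062,.02)))
im=c['color'].astype(int); r=im[...,0];b=im[...,2]; m=((r-b)>60)[:335]; m[:,:200]=0;m[:,420:]=0
v,u=np.nonzero(m); print('orange rows/cols',v.min(),v.max(),u.min(),u.max())
d=(im.sum(2)<200)[200:260,260:380]; v,u=np.nonzero(d); print('dark hub',v.min()+200,v.max()+200,np.percentile(u,[2,98])+260)
E
```

```text
shift [-2.00e-01  1.00e-01  1.33e+02] turn [ 0.    -0.    -0.007] t 18.75 w 0.0956
(np.float64(314.6607446496493), np.float64(234.87743821936698))
orange rows/cols 67 334 200 333
dark hub 213 250 [297. 331.]
```

Emit:
drive_tool --moves '[1,0,50,0,0,0,0,1,0,100,0,0,0,0,1,0,132,0,0,0,0,1,0,132,0,0,0,0,1,0,132,0,0,0,1,1,0,132,0,0,0,1,1,0,132,0,0,0,1,1,0,132,0,0,0,1]' --newtons 40

```text
time_s: 19.55
position: [0.4515, 0.063, 0.0095]
orientation: [2.318, 2.118, 0.004]
wrist_force: [0.4, 0.0, 0.0]
gripper_width: 0.0684
```

Emit:
drive_tool --moves '[0,0,0,0,0,0,1,0,0,0,0,0,0,1,0,0,0,0,0,0,1,0,0,0,0,0,0,1,0,0,0,0,0,0,1,0,0,0,0,0,0,1]'

```text
time_s: 20.15
position: [0.4502, 0.063, 0.0078]
orientation: [-2.319, -2.119, 0.0]
wrist_force: [0.2, -0.2, -1.0]
gripper_width: 0.0296
```

Emit:
drive_tool --moves '[0,0,-20,0,0,0,1,0,0,-60,0,0,0,1,0,0,-100,0,0,0,1,0,0,-110,0,0,0,1,0,0,-110,0,0,0,1,0,0,-110,0,0,0,1]'

```text
time_s: 20.75
position: [0.4489, 0.063, 0.1158]
orientation: [-2.318, -2.118, 0.004]
wrist_force: [-0.7, 0.1, -2.1]
gripper_width: 0.0295
```

```bash
python3 - <<'E'
from h import *
tgt((.524,.374,.12),np.radians(99)); print(bot.get_state()['wrist_force'])
E
```

```text
shift [316.5  46.8  -4.5] turn [-0.003 -0.    -0.247] t 20.75 w 0.0295
[-0.65344317  0.14195697 -2.12358877]
```

Emit:
drive_tool --moves '[316,46,-4,0,0,-0.245,1,316,46,-4,0,0,-0.245,1,316,46,-4,0,0,-0.245,1,316,46,-4,0,0,-0.245,1,316,46,-4,0,0,-0.245,1,316,46,-4,0,0,-0.245,1,316,46,-4,0,0,-0.245,1,316,46,-4,0,0,-0.245,1]'

```text
time_s: 21.55
position: [0.523, 0.3752, 0.1179]
orientation: [-2.038, -2.388, 0.008]
wrist_force: [0.2, -0.1, -1.7]
gripper_width: 0.0298
```

Emit:
drive_tool --moves '[0,0,0,0,0,0,1,0,0,0,0,0,0,1]'

```text
time_s: 21.75
position: [0.5235, 0.3719, 0.1198]
orientation: [-2.043, -2.385, 0.005]
wrist_force: [0.3, 0.0, -2.2]
gripper_width: 0.0296
```

```bash
python3 - <<'E'
from h import *
tgt((.524,.374,.0098),np.radians(99)); print(bot.get_state()['wrist_force'])
c=snap('wrist','w10'); g=snap('top','top10')
cv2.imwrite('pics/m10.png',np.hstack([cv2.resize(c['color'],(480,360)),cv2.resize(g['color'][200:320,80:187],None,fx=3,fy=3)])[:,:,::-1])
E
```

```text
shift [  2.2   1.2 110. ] turn [-0.003  0.002 -0.003] t 21.75 w 0.0296
[ 0.32954115  0.02917873 -2.17022106]
```

View pics/m10.png

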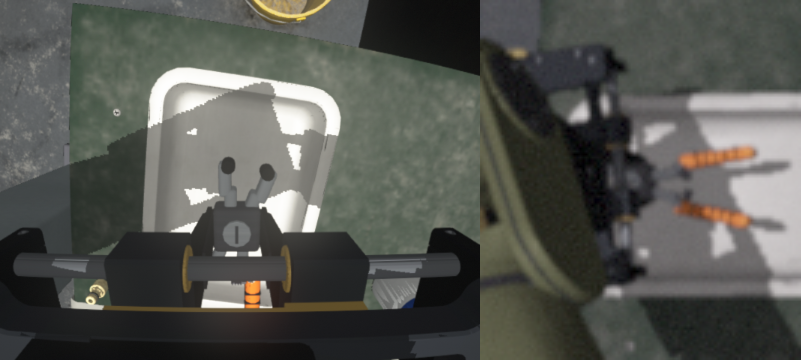

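The worn clamp hangs over the tray's middle. The left panel shows its pivot at (236,235) inside the rim and the right panel shows both open handles inside too. The brass adapter (95,290) and pot (395,290) stay clear below the gripper body. Lowering.

Emit:
drive_tool --moves '[2,1,40,0,0,0,1,2,1,80,0,0,0,1,2,1,98,0,0,0,1,2,1,103,0,0,0,1,2,1,106,0,0,0,1,2,1,106,0,0,0,1,2,1,106,0,0,0,1]'

```text
time_s: 22.55
position: [0.5266, 0.3765, 0.0181]
orientation: [2.042, 2.386, 0.006]
wrist_force: [-0.2, 0.7, -2.3]
gripper_width: 0.0297
```

Emit:
drive_tool --moves '[0,0,1,0,0,0,1,0,0,2,0,0,0,1,0,0,2,0,0,0,1,0,0,2,0,0,0,1]'

```text
time_s: 22.95
position: [0.5252, 0.3757, 0.0139]
orientation: [-2.043, -2.387, -0.0]
wrist_force: [0.5, 1.0, -1.5]
gripper_width: 0.0295
```

Emit:
drive_tool --moves '[0,0,1,0,0,0,1,0,0,2,0,0,0,1,0,0,3,0,0,0,1,0,0,3,0,0,0,1]'

```text
time_s: 23.35
position: [0.525, 0.3756, 0.0105]
orientation: [-2.043, -2.387, 0.001]
wrist_force: [0.1, -0.3, -2.5]
gripper_width: 0.0294
```

Emit:
drive_tool --moves '[0,0,0.7,0,0,0,1,0,0,1,0,0,0,1,0,0,1,0,0,0,1]'

```text
time_s: 23.65
position: [0.5251, 0.3757, 0.0098]
orientation: [-2.043, -2.387, 0.0]
wrist_force: [-0.3, 0.3, -1.5]
gripper_width: 0.0297
```

Emit:
drive_tool --moves '[0,0,0.7,0,0,0,1,0,0,1,0,0,0,1,0,0,1,0,0,0,1]'

```text
time_s: 23.95
position: [0.5253, 0.3758, 0.0093]
orientation: [2.043, 2.387, 0.0]
wrist_force: [-1.0, -0.6, 2.0]
gripper_width: 0.0295
```

Emit:
drive_tool --moves '[0,0,0.5,0,0,0,1,0,0,0.5,0,0,0,1,0,0,0.5,0,0,0,1]'

```text
time_s: 24.25
position: [0.5253, 0.3758, 0.0093]
orientation: [2.043, 2.387, 0.0]
wrist_force: [-3.6, -1.8, 4.5]
gripper_width: 0.0299
```

Contact with the tray floor. Release, rise, move back and look.

Emit:
drive_tool --moves '[0,0,-1,0,0,0,1,0,0,-1,0,0,0,0.4,0,0,-1,0,0,0,0.4,0,0,-1,0,0,0,0.4,0,0,-1,0,0,0,0.4,0,0,-1,0,0,0,0.4]'

```text
time_s: 24.85
position: [0.5252, 0.3757, 0.0093]
orientation: [2.043, 2.387, 0.0]
wrist_force: [0.4, -0.2, 0.4]
gripper_width: 0.0562
```

Emit:
drive_tool --moves '[0,0,-20,0,0,0,0.4,0,0,-60,0,0,0,0.4,0,0,-110,0,0,0,0.4,0,0,-150,0,0,0,0.4,-50,-40,-170,0,0,0,0.4,-100,-80,-170,0,0,0,0.4,-150,-100,-170,0,0,0,0.4,-150,-100,-170,0,0,0,0.4]'

```text
time_s: 25.65
position: [0.4483, 0.2101, 0.1795]
orientation: [2.042, 2.386, 0.0]
wrist_force: [0.2, -0.5, 0.4]
gripper_width: 0.0571
```

Emit:
drive_tool --moves '[0,0,0,0,0,0,0.4,0,0,0,0,0,0,0.4,0,0,0,0,0,0,0.4]'

```text
time_s: 25.95
position: [0.4499, 0.2127, 0.1796]
orientation: [2.042, 2.387, 0.001]
wrist_force: [0.2, -0.3, 0.3]
gripper_width: 0.0571
```

```bash
python3 - <<'E'
from h import *
c=snap('wrist','w11'); g=snap('top','top11')
cv2.imwrite('pics/m11.png',np.hstack([cv2.resize(c['color'],(400,300)),cv2.resize(g['color'][170:350,80:480],(400,180)).repeat(1,0)[:180] if 0 else cv2.copyMakeBorder(cv2.resize(g['color'][170:350,80:480],(400,180)),0,120,0,0,0)])[:,:,::-1])
s=bot.get_state(); print(s['time_s'],s['position'],s['wrist_force'])
E
```

```text
26.05 [0.44984184 0.2128997  0.17932136] [-0.19367965  0.01618243  0.00509617]
```

View pics/m11.png

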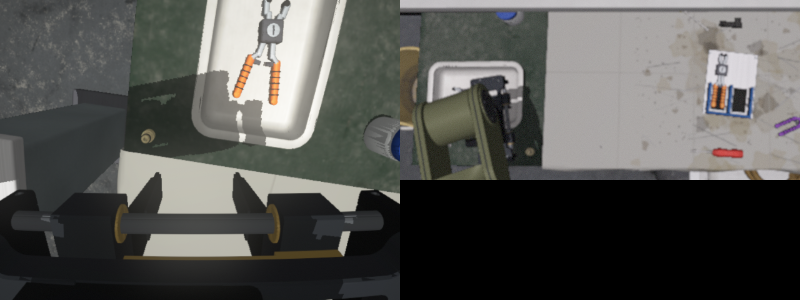

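The worn clamp lies open and flat inside the tray, hub (271,30) and handle ends (238,95) and (273,100), clear of the rim. The sound clamp is still shut in its bay at (720,70). The adapter, the pot and the red screwdriver (728,153) look untouched. Handing in.

```bash
python3 -c "
from h import *
print(bot.finish_job())"
```

```text
the job is handed in; nothing more can be done
None
```

The job is done and handed in at about 26 s of the 64 s allowed. I squeezed both clamps fully shut where they lay and let go:

- **Sound clamp:** the one further from the robot stayed shut. It is in the +y bay of the rack, still shut, with its handles in the channel and its hub on the bare plate.
- **Worn clamp:** the nearer one sprang open. It lies flat in the steel tray, clear of the rim.

Both were lowered until they touched before I let go, with a contact force of about 10 N in the rack and 4.5 N in the tray.

**Last checks:** the hub sits 37.3–37.7 mm in front of the channel walls (nominal 38 mm), and the handles are centred. The other things I could see in the last pictures looked unmoved; the spanner and yellow screwdriver were out of view by then. The gripper was clear of everything at hand-in.

**Disagreements:**
- The top camera read about 5 mm lower in x than the wrist camera. I trusted the wrist camera, which matched the grasps.
- The wrist view showed the rack about 3–4% too small, which was harmless at the fits needed.
- I viewed 12 pictures, two past the budget of 10.

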